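# Close up the board test fixture

## Task

A circuit board lies ready in its nest inside the black test enclosure. Fold the upright red hold-down gate down flat onto the board, and only then swing the black-framed cover over and down until it is fully shut on the enclosure, without slamming it. Do it by pushing with the fingers: pick nothing up, leave the board in its nest and do not disturb the things standing around.

Things in the scene. Friction and masses are not known exactly. Their poses are not given: they have to be found in the camera images.
- fixture: Test fixture, fixed. Origin: on the bench under the centre of its black open-topped enclosure; x to the enclosure's back, y to its left, z up; yaw within 0.72 rad. Enclosure 180 (x) by 240 mm (y) outside, walls 5, rim 88 mm above the bench. It stands on an aluminium plate, top 18 mm high, 260 mm deep, from y -285 to +175; a micrometer stage 122 mm high stands on it at y -180 to -268.
- gate_hinge (a point): Middle of the hinge axis of the red gate, inside the enclosure near its left wall: (0, +85, 55) mm in the fixture's frame. The axis runs along the fixture's x. To fold the gate, push its outer (left) face towards the fixture's -y and follow it down.
- gate_edge (a point): Middle of the gate's free edge, 135 mm from the hinge axis, at half the gate's thickness. The gate is a flat plate 135 mm long from the hinge to this edge, 72 mm wide along the fixture's x (36 mm either side), 6 mm thick, red rim with a clear pane, four rubber pads 12 mm long under it.
- gate (a joint): Gate angle, rad. 0: folded flat, pads on the board, upper face 58 mm above the bench (30 below the rim), free edge towards the fixture's -y. 1.57: upright. More: leaning out to the left, stop at 1.9. Starts at 1.25 to 1.75. Stiff hinge: stays where it is left; 1 to 2 N at the free edge moves it.
- cover_hinge (a point): Middle of the cover's hinge axis on the rear rim: (+90, 0, 88.5) mm in the fixture's frame. The axis runs along the fixture's y. To shut the cover, push its outer (rear) face forward from behind and follow it down. A gate still standing blocks it below about 1.1 rad.
- cover_edge (a point): Middle of the cover's free edge on its outer face, 180 mm from the hinge. The cover is a flat plate 180 mm from hinge to free edge, 240 mm wide along the fixture's y, 10 mm thick (the hinge axis lies in its underside), black frame around a clear window; a steel pull lip 110 mm wide sticks out 16 mm beyond the free edge.
- cover (a joint): Cover angle, rad. 0: fully shut, flat on the rim, upper face 98.5 mm above the bench. 1.57: upright at the back, outer face to the fixture's +x. More: leaning back, stop at 1.9. Starts at 1.45 to 1.75. Stiff hinge: stays where it is left all the way, so push until it seats; 4 to 5 N at the free edge when upright, less lower down.
- board: Green circuit board, 84 x 104 x 3 mm, loose in the white nest in the enclosure (2 mm play each side), its top 40 mm above the bench. Origin: centre of its underside.
- standoff: Bystander: loose brass post, 28 mm across, 44 mm high, on the base plate at the enclosure's left. Origin: centre of its underside.
- driver: Bystander: orange screwdriver 170 mm long lying on the base plate at the enclosure's right, along the fixture's x. Origin: underside of its middle.
- jar: Bystander: clear screw jar with black cap, 56 mm across, 68 mm high, on the bench beside the fixture. Origin: centre of its underside.
- tape: Bystander: green roll of tape lying flat on the bench, 90 mm across, 20 mm high. Origin: centre of its underside.
- meter: Bystander: yellow hand-held multimeter 180 x 86 x 50 mm lying on the bench at the left. Origin: centre of its underside.
- blackbox: Bystander: black instrument box with green tape on it, 100 x 160 x 55 mm, on the bench behind the fixture. Origin: centre of its underside.
- partstray: Bystander: blue parts tray 110 x 150 x 32 mm on the bench at the right. Origin: centre of its underside.

How it is judged:
By the outcome, as a careful person would: the job done as asked, in the order asked, and still so for the second after the job is handed in, with the robot touching nothing.
It also fails if it takes over 58 s, if anything falls off the work surface, if the arm or the gripper's body presses on something with over 40 N, if the wrist force passes 120 N, or if a joint passes its speed limit or range.

## Robot

A 6-joint arm with a two-finger parallel gripper is mounted at the origin on the work surface. World frame = base frame: x ahead of the robot, y to its left, z up, the work surface at z = 0. Lengths are in m, angles in rad, forces in N, time in s.
With the tool pointing down it reaches from about 0.25 to 0.85 m from the base axis. Payload 12.5 kg.
Tool frame: the origin (TCP) lies midway between the tips of the shut fingers; the grasp point (between the pads) lies 19 mm behind it; z points along the fingers, y is the line along which they close (so a half turn about z gives the same grasp; the last joint's range is limited). The gripper opens to 93 mm and grips with 3 to 60 N. Pads are 15 mm wide; open, the fingers measure 128 mm over their backs; the gripper's body (75 mm by 188 mm) begins 65 mm behind the grasp point.
Start: joints at [1.101, 0.351, 1.652, -0, 1.139, -0.085], TCP at [0.206, 0.51, 0.219] pointing down, gripper open.
Joint ranges: [-2.75, 2.75], [-0.79, 2.1], [0.01, 2.65], [-1.57, 4.71], [0.07, 3.14], [-2.87, 2.87]. Speed limits (rad/s): [2.22, 2.22, 2.79, 3.14, 3.14, 3.14].

## Interface

Orientations are given as [roll, pitch, yaw] about the fixed x, y, z axes, in that order (R = Rz(yaw) Ry(pitch) Rx(roll)).
In Python, from rig import * gives the robot as it stands. The module is installed in compiled form; this text tells all that it offers.
- The arm moves only by the shell command python3 -m crank 'ROWS' [FORCE]. ROWS is JSON, a list of rows, each a list of 7 numbers: the closure, from 0 (fully open) to 1 (shut), then the shift along the tool's x, y, z in mm, then the turn, a rotation vector about the tool's x, y, z in rad. A call has exactly 8 rows; each row shifts and turns the commanded pose from where the row before left it, along the tool's axes as they then stand; what a row does not reach is not made up. A row lasts 1/10 s, in which the tool goes at most 50 mm and 8.59 degrees, less where a joint would pass 70% of its speed; a pose out of reach is approached as far as the arm can. A call with a gripper value outside its range is refused whole. The fingers move at their own pace and stop on an object; FORCE is the grip in N (left out, the last holds). Time passes only in rows, so rows that do not move let the fingers close, or fill a call up. It gives the time, the measured TCP pose, the force, the opening and the grip force at its end, in the units of the state.
- observe(): the state, without advancing time (a new reading comes with each control period).
- capture(name): name is "scene" or "top"; returns the picture (480x640x3 uint8, red, green, blue); there is no depth.
- calibration(name): a dict with "camera_matrix" (3x3 intrinsics, pixels), "k1" (the pictures are not rectified: a ray, as slopes to the right and down, at radius r is drawn at 1 + k1 r^2 times it, then the intrinsics apply), "extrinsics" (4x4, takes a point from world to camera coordinates). Camera axes: x right, y down, z forward; pixel columns grow to the right and rows downward; lengths in m; the calibration is good to about 2 mm. A picture is of the moment at which its call begins. calibration takes no time and is no camera call.
- job_done(): hands the job in; it is judged then, once.
The state is a dict: "time": time; "qpos": joint angles; "dq": joint speeds; "effort": joint torques, N m; "tcp_pos": TCP position; "orientation": TCP orientation; "wrist_force": force on the tool from outside, world axes, zero at the start; "moment": the same for the moment, N m; "opening": finger opening in m; "gripper_force": force on a finger pad.
Only numpy, scipy, OpenCV 4.12 (cv2) and the standard library are available. Lean on these libraries where they do the work, as an engineer would, in place of code of your own. Each camera call takes 0.05 s, during which the arm holds its last target. There are 200 camera calls.

## Working session

There is one attempt and no reset: what is moved stays moved. The work goes in short steps, Python scripts to look and compute and a shell command to move; the robot and the scene stay as the last step left them, time stands still between calls to the robot, and variables do not carry over. Pictures are saved under pics/ and viewed, at most 10 in all, crops included, and the job is handed in when it is done.

```bash
mkdir -p pics; python3 - <<'E'
from rig import *
import cv2
for n in("scene","top"):
    cv2.imwrite(f"pics/{n}0.png",capture(n)[:,:,::-1]); c=calibration(n); print(n,c)
print(observe())
E
```

```text
scene {'camera_matrix': array([[506.74949943,   0.        , 324.23987349],
       [  0.        , 506.74949943, 241.46155612],
       [  0.        ,   0.        ,   1.        ]]), 'k1': -0.1221583016317925, 'extrinsics': array([[ 0.89029683,  0.45527162, -0.00996502, -0.48571559],
       [ 0.30766563, -0.617494  , -0.72390816, -0.1551625 ],
       [-0.33572819,  0.64142725, -0.68982438,  1.78269711],
       [ 0.        ,  0.        ,  0.        ,  1.        ]])}
top {'camera_matrix': array([[543.45617322,   0.        , 317.0304906 ],
       [  0.        , 543.45617322, 237.63288405],
       [  0.        ,   0.        ,   1.        ]]), 'k1': -0.040565186002604656, 'extrinsics': array([[ 1.26453480e-02, -9.99918488e-01,  1.76413915e-03,
        -6.90785465e-02],
       [-9.95008658e-01, -1.27578670e-02, -9.89697322e-02,
         5.92633557e-01],
       [ 9.89841717e-02, -5.03827026e-04, -9.95088880e-01,
         1.44156197e+00],
       [ 0.00000000e+00,  0.00000000e+00,  0.00000000e+00,
         1.00000000e+00]])}
{'time': 0.1, 'qpos': array([ 1.10139290e+00,  3.51187887e-01,  1.65234885e+00, -3.00281703e-05,
        1.13913426e+00, -8.45982376e-02]), 'dq': array([-6.31184967e-05, -8.55030405e-04, -1.87792533e-03,  7.91284628e-04,
       -7.47914741e-04,  2.04125069e-04]), 'effort': array([ 3.05837202e-04, -4.98027241e+01, -2.85705847e+01,  7.00364728e-02,
        2.38404638e-02, -5.65232904e-05]), 'tcp_pos': array([0.20629709, 0.50950343, 0.21815652]), 'orientation': array([-3.14051587e+00, -6.39541928e-05,  2.75680000e+00]), 'wrist_force': array([-0.23415285, -0.82962419, -0.19573343]), 'moment': array([ 0.00558592,  0.01687691, -0.00656673]), 'gripper_force': 0.0, 'opening': 0.09320197290617865}
```

View pics/scene0.png

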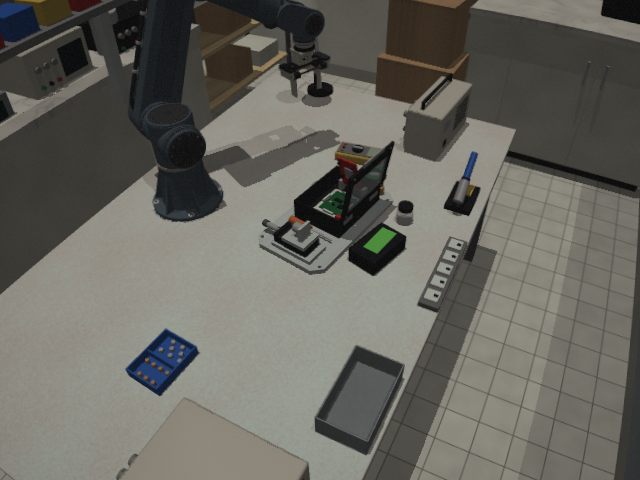

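View pics/top0.png

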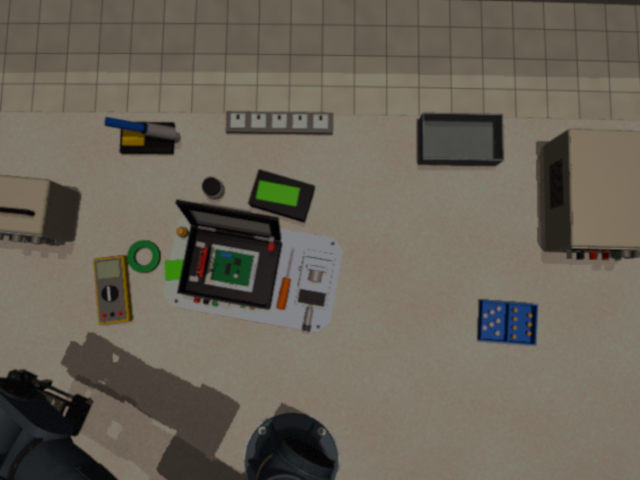

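The top view shows the enclosure at about (232,258), the red gate at (202,262), the cover's edge from (180,204) to (278,238), and the base plate. The scene view shows the cover upright at (365,190). I'll enlarge both.

```bash
python3 - <<'E'
import cv2
a=cv2.imread("pics/top0.png")[190:340,150:350]; cv2.imwrite("pics/topc.png",cv2.resize(a,None,fx=4,fy=4,interpolation=cv2.INTER_CUBIC))
a=cv2.imread("pics/scene0.png")[135:285,250:450]; cv2.imwrite("pics/scenec.png",cv2.resize(a,None,fx=4,fy=4,interpolation=cv2.INTER_CUBIC))
E
```

```text
(no output)
```

View pics/topc.png

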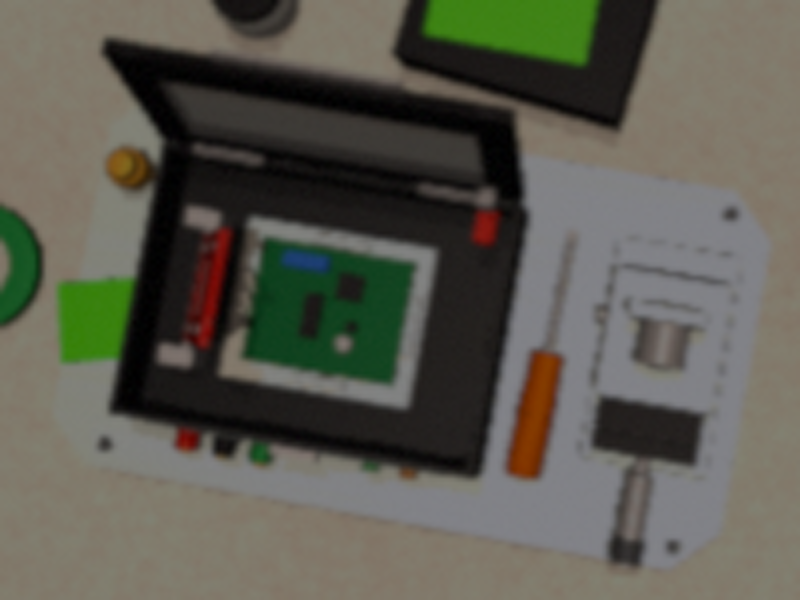

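View pics/scenec.png

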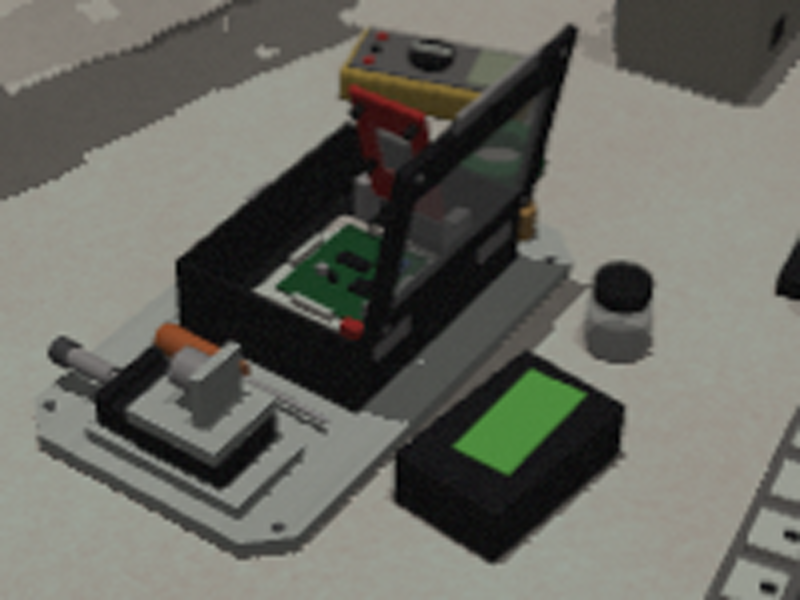

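The crops show the rim corners, cover corners and gate edge clearly. In topc these are (112,410), (478,474), (525,212), (105,40) and (513,112). In scenec the gate edge is at (350,88) to (428,120). I'll fit the fixture pose and both angles.

```bash
cat > h.py <<'E'
from rig import *
import numpy as np
from scipy.optimize import least_squares
from scipy.spatial.transform import Rotation as R
C={n:calibration(n) for n in("scene","top")}
def proj(n,p):
    c=C[n];q=c["extrinsics"]@np.append(p,1);s=q[:2]/q[2];s=s*(1+c["k1"]*(s@s))
    return c["camera_matrix"][:2,:2]@s+c["camera_matrix"][:2,2]
def w(f,p):
    return np.append(R.from_euler('z',f[2]).apply(np.array(p)/1e3)[:2]+f[:2],p[2]/1e3)
def cov(t,d,y,n): return [90-d*np.cos(t)+n*np.sin(t),y,88.5+d*np.sin(t)+n*np.cos(t)]
def gat(t,d,x,n): return [x,85-d*np.cos(t)+n*np.sin(t),55+d*np.sin(t)+n*np.cos(t)]
def report(f):
    o=observe();T=R.from_euler('xyz',o["orientation"])
    p=R.from_euler('z',-f[2]).apply(o["tcp_pos"]-[f[0],f[1],0])*1e3
    print("t",o["time"],"tcp_fix mm",p.round(1),"tool axes in fix",(R.from_euler('z',-f[2])*T).as_matrix().round(3).tolist(),"F",o["wrist_force"].round(1),"ori",o["orientation"].round(3),"op",o["opening"])
E
cat > fit.py <<'E'
from h import *
top=lambda u,v:("top",(u+.5)/4-.5+150,(v+.5)/4-.5+190)
sc=lambda u,v:("scene",(u+.5)/4-.5+250,(v+.5)/4-.5+135)
F=lambda p:(lambda s:p)
obs=[(top(112,411),F([-90,120,88])),(top(480,475),F([-90,-120,88])),(top(526,212),F([90,-120,88])),
(top(240,358),F([-42,52,40])),(top(392,383),F([-42,-52,40])),(top(416,264),F([42,-52,40])),
(sc(179,262),F([-90,-120,88])),(sc(355,408),F([90,-120,18])),
(top(104,40),lambda s:cov(s[4],180,120,5)),(top(514,112),lambda s:cov(s[4],180,-120,5)),
(sc(575,27),lambda s:cov(s[4],180,120,5)),(sc(405,178),lambda s:cov(s[4],180,-120,5)),
(sc(350,88),lambda s:gat(s[3],135,-36,0)),(sc(428,120),lambda s:gat(s[3],135,36,0)),
(top(226,230),lambda s:gat(s[3],135,36,0)),(top(203,347),lambda s:gat(s[3],135,-36,0))]
res=lambda s:np.concatenate([proj(o[0],w(s,g(s)))-o[1:] for o,g in obs])
r=least_squares(res,[.42,.1,-.17,1.5,1.6],loss='soft_l1');print(r.x.tolist());print(r.fun.reshape(-1,2).round(1).tolist())
report(r.x)
E
python3 fit.py
```

```text
[0.5101523423270743, 0.16547953924742714, -0.15845926965374868, 1.2875449546479425, 1.7443109144327793]
[[-0.7, 0.3], [-1.3, 0.5], [-0.4, -2.6], [0.2, 0.2], [0.4, 0.6], [0.1, -0.6], [-1.4, -0.0], [0.3, 1.7], [-0.1, -0.0], [0.3, -0.4], [0.2, -0.2], [-0.8, -0.1], [-0.3, -0.2], [-1.2, -0.8], [0.0, -0.7], [0.1, -0.6]]
t 0.1 tcp_fix mm [-354.3  291.8  218.2] tool axes in fix [[-0.974, 0.224, -0.0], [0.224, 0.974, -0.001], [0.0, -0.001, -1.0]] F [-0.2 -0.8 -0.2] ori [-3.141 -0.     2.757] op 0.09320197290617865
```

Residuals are about 1 px. The fixture is at (0.510, 0.165) with yaw -0.158, gate at 1.29 and cover at 1.74. Next: square the tool to the fixture, shut the fingers and approach the gate from its left.

```bash
echo 'from h import *
report([0.51015,0.16548,-0.15846])' > rep.py
python3 -m crank '[[1,0,0,0,0,0,-0.113],[1,0,0,0,0,0,-0.113],[1,-40,-20,0,0,0,0],[1,-40,-20,0,0,0,0],[1,-40,-20,0,0,0,0],[1,-40,-20,0,0,0,0],[1,-40,-20,0,0,0,0],[1,-40,-20,0,0,0,0]]' 20; python3 rep.py
```

```text
time: 0.9
tcp_pos: [0.4256, 0.352, 0.2185]
orientation: [-3.141, -0.0, 2.983]
wrist_force: [-0.0, 1.3, -0.6]
opening: 0.0337
gripper_force: 0.0
t 0.9 tcp_fix mm [-112.9  170.8  218.5] tool axes in fix [[-1.0, 0.0, -0.0], [0.0, 1.0, -0.0], [0.0, -0.0, -1.0]] F [-0.   1.3 -0.6] ori [-3.141 -0.     2.983] op 0.033743708264793615
```

```bash
python3 -m crank '[[1,-27,-10,0,0,0,0],[1,-27,-10,0,0,0,0],[1,-27,-10,0,0,0,0],[1,-27,-10,0,0,0,0],[1,0,0,20,0,0,0],[1,0,0,20,0,0,0],[1,0,0,17,0,0,0],[1,0,-10,0,0,0,0]]' ; python3 rep.py; python3 - <<'E'
import cv2
from rig import *
a=capture("scene")[135:285,250:450,::-1]; cv2.imwrite("pics/s1.png",cv2.resize(a,None,fx=4,fy=4))
E
```

```text
time: 1.7
tcp_pos: [0.5219, 0.2866, 0.1591]
orientation: [-3.139, -0.004, 2.983]
wrist_force: [-0.4, -1.2, 0.8]
opening: 0.0003
gripper_force: 0.0
t 1.7 tcp_fix mm [ -7.5 121.4 159.1] tool axes in fix [[-1.0, -0.0, -0.004], [-0.0, 1.0, -0.002], [0.004, -0.002, -1.0]] F [-0.4 -1.2  0.8] ori [-3.139 -0.004  2.983] op 0.0002790151734916535
```

View pics/s1.png

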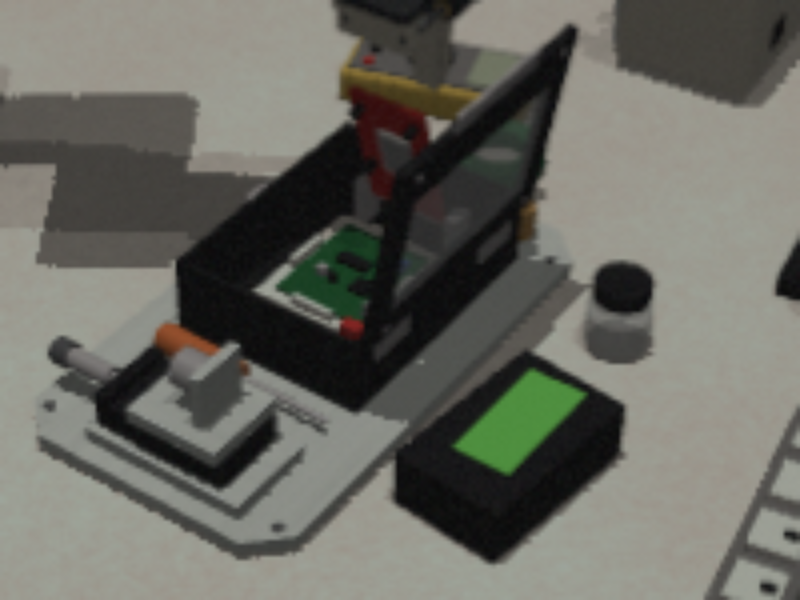

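The fingers are behind the gate's outer face, with the tips hidden behind the gate around (400,90). The scene is undisturbed, so I'll fold the gate along its arc.

```bash
python3 -m crank '[[1,0,-16,0,0,0,0],[1,0,-16,0,0,0,0],[1,0,-17,0,0,0,0],[1,0,-10,3.5,0,0,0],[1,0,-9.5,3.5,0,0,0],[1,0,-6.5,3.7,0,0,0],[1,0,-6.5,3.8,0,0,0],[1,0,-6,4,0,0,0]]' ; python3 rep.py
python3 -m crank '[[1,0,-4,3.5,0,0,0],[1,0,-4,3.7,0,0,0],[1,0,-4,3.8,0,0,0],[1,0,-4,3.8,0,0,0],[1,0,-3.5,4.3,0,0,0],[1,0,-3.2,4.4,0,0,0],[1,0,-3.2,4.5,0,0,0],[1,0,-3,4.6,0,0,0]]' ; python3 rep.py
python3 - <<'E'
import cv2
from rig import *
a=capture("scene")[135:285,250:450,::-1]; cv2.imwrite("pics/s2.png",cv2.resize(a,None,fx=4,fy=4))
E
```

```text
time: 2.55
tcp_pos: [0.5092, 0.2001, 0.1427]
orientation: [-3.142, -0.0, 2.983]
wrist_force: [0.5, -0.1, 1.4]
opening: 0.0008
gripper_force: 0.4
t 2.55 tcp_fix mm [ -6.4  34.  142.7] tool axes in fix [[-1.0, 0.0, -0.0], [0.0, 1.0, -0.0], [0.0, -0.0, -1.0]] F [ 0.5 -0.1  1.4] ori [-3.142 -0.     2.983] op 0.0008179538515203196
time: 3.35
tcp_pos: [0.5047, 0.1717, 0.1101]
orientation: [-3.142, -0.0, 2.983]
wrist_force: [0.2, 0.9, 0.6]
opening: 0.0007
gripper_force: 0.3
t 3.35 tcp_fix mm [ -6.4   5.2 110.1] tool axes in fix [[-1.0, 0.0, -0.0], [0.0, 1.0, -0.0], [0.0, -0.0, -1.0]] F [0.2 0.9 0.6] ori [-3.142 -0.     2.983] op 0.0007021313023522417
```

View pics/s2.png

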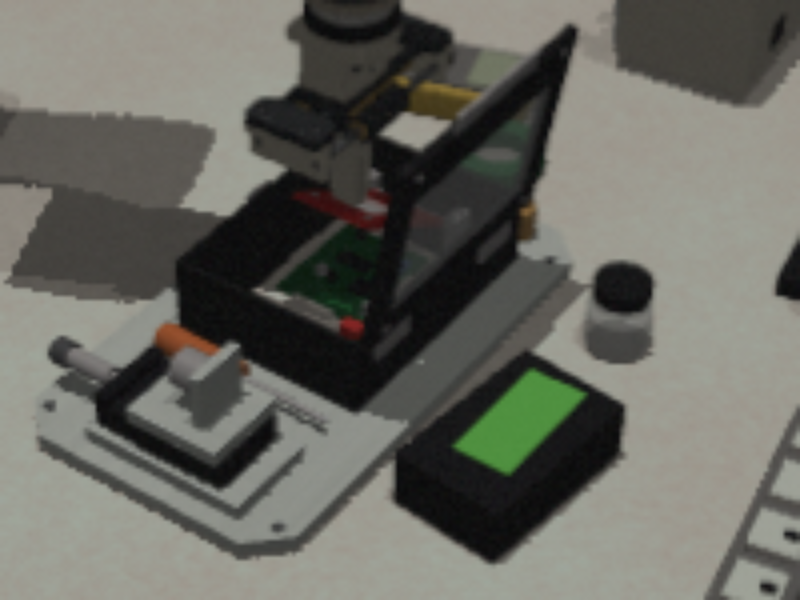

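The gate has been folded partway and its edge is now near (330,205), following the fingers. I'll carry on down.

```bash
python3 -m crank '[[1,0,-2.5,5,0,0,0],[1,0,-2.3,5,0,0,0],[1,0,-2.2,5,0,0,0],[1,0,-2.1,5,0,0,0],[1,0,-1.4,5,0,0,0],[1,0,-1.3,5.5,0,0,0],[1,0,-1.3,5.5,0,0,0],[1,0,-0.7,5,0,0,0]]' ; python3 rep.py
python3 -m crank '[[1,0,-0.5,4,0,0,0],[1,0,-0.3,3,0,0,0],[1,0,-0.2,2,0,0,0],[1,0,0,1.5,0,0,0],[1,0,0,1,0,0,0],[1,0,0,0.5,0,0,0],[1,0,0,0,0,0,0],[1,0,0,0,0,0,0]]' ; python3 rep.py
```

```text
time: 4.2
tcp_pos: [0.5025, 0.1582, 0.069]
orientation: [-3.142, -0.0, 2.983]
wrist_force: [0.2, -1.3, 1.3]
opening: 0.0006
gripper_force: 0.3
t 4.2 tcp_fix mm [-6.4 -8.4 69. ] tool axes in fix [[-1.0, 0.0, -0.0], [0.0, 1.0, -0.0], [0.0, -0.0, -1.0]] F [ 0.2 -1.3  1.3] ori [-3.142 -0.     2.983] op 0.0005986964511222868
time: 5.0
tcp_pos: [0.5024, 0.1573, 0.0581]
orientation: [-3.142, 0.0, 2.983]
wrist_force: [-3.0, -1.3, 7.0]
opening: 0.0006
gripper_force: 3.8
t 5.0 tcp_fix mm [-6.3 -9.2 58.1] tool axes in fix [[-1.0, 0.0, 0.0], [0.0, 1.0, -0.0], [-0.0, -0.0, -1.0]] F [-3.  -1.3  7. ] ori [-3.142  0.     2.983] op 0.0005553188305792423
```

The gate is seated: the tip stopped at z = 58 mm with 7 N. Next I'll go up and over to behind the cover.

```bash
python3 -m crank '[[1,0,0,-15,0,0,0],[1,0,0,-35,0,0,0],[1,0,0,-40,0,0,0],[1,0,0,-45,0,0,0],[1,0,0,-45,0,0,0],[1,0,0,-45,0,0,0],[1,0,0,-40,0,0,0],[1,0,5,0,0,0,0]]' ; python3 rep.py
python3 -m crank '[[1,-20,5,0,0,0,0],[1,-40,0,0,0,0,0],[1,-40,0,0,0,0,0],[1,-40,0,0,0,0,0],[1,-40,0,0,0,0,0],[1,0,0,0,0,0,0],[1,0,0,0,0,0,0],[1,0,0,0,0,0,0]]' ; python3 rep.py
python3 - <<'E'
import cv2
from rig import *
a=capture("scene")[85:285,230:450,::-1];b=capture("top")[170:340,150:350,::-1]
cv2.imwrite("pics/s3.png",cv2.hconcat([cv2.resize(a,(440,400)),cv2.resize(b,(360,400))]))
E
```

```text
time: 5.8
tcp_pos: [0.5048, 0.1625, 0.328]
orientation: [3.138, 0.008, 2.982]
wrist_force: [-0.2, 0.1, -0.7]
opening: 0.0005
gripper_force: 0.0
t 5.8 tcp_fix mm [ -4.8  -3.8 328. ] tool axes in fix [[-1.0, 0.001, 0.008], [0.001, 1.0, 0.003], [-0.008, 0.003, -1.0]] F [-0.2  0.1 -0.7] ori [3.138 0.008 2.982] op 0.0004589349114661398
time: 6.6
tcp_pos: [0.6809, 0.1391, 0.3224]
orientation: [-3.142, -0.001, 2.983]
wrist_force: [0.8, 0.2, 0.4]
opening: 0.0006
gripper_force: 0.0
t 6.6 tcp_fix mm [172.8   0.9 322.4] tool axes in fix [[-1.0, -0.0, -0.001], [-0.0, 1.0, -0.0], [0.001, -0.0, -1.0]] F [0.8 0.2 0.4] ori [-3.142e+00 -1.000e-03  2.983e+00] op 0.0005543840641775645
```

View pics/s3.png

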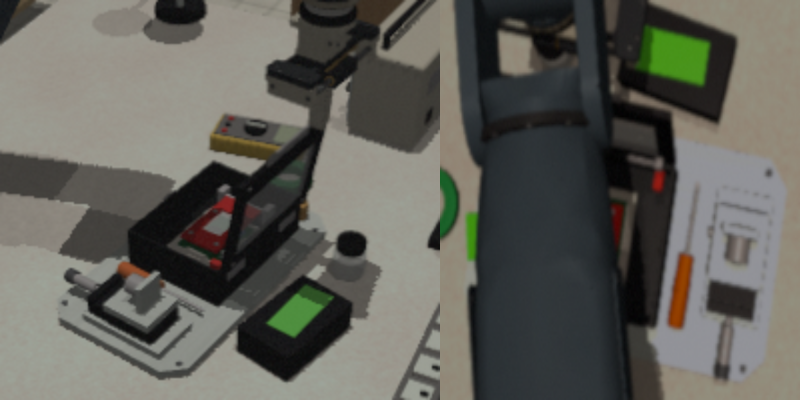

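The gate lies flat in the enclosure, with red at (215,215) in the left half, and the gripper is clear behind the cover. I'll lower it and approach the cover's rear face.

```bash
python3 -m crank '[[1,0,0,29,0,0,0],[1,0,0,29,0,0,0],[1,0,0,27,0,0,0],[1,9,0,0,0,0,0],[1,9,0,0,0,0,0],[1,8,0,0,0,0,0],[1,7,0,0,0,0,0],[1,4,0,0,0,0,0]]' ; python3 rep.py
python3 -m crank '[[1,7,0,0,0,0,0],[1,7,0,0,0,0,0],[1,7,0,-0.5,0,0,0],[1,7,0,0,0,0,0],[1,7,0,0,0,0,0],[1,7,0,0,0,0,0],[1,7,0,0,0,0,0],[1,5,0,0.5,0,0,0]]' ; python3 rep.py
```

```text
time: 7.5
tcp_pos: [0.6456, 0.1448, 0.2396]
orientation: [3.14, 0.004, 2.983]
wrist_force: [5.4, -0.3, 5.9]
opening: 0.0004
gripper_force: 3.0
t 7.5 tcp_fix mm [137.    1.  239.6] tool axes in fix [[-1.0, 0.0, 0.004], [0.0, 1.0, 0.001], [-0.004, 0.001, -1.0]] F [ 5.4 -0.3  5.9] ori [3.14  0.004 2.983] op 0.00038024072048553484
time: 8.3
tcp_pos: [0.5919, 0.1533, 0.2382]
orientation: [3.141, 0.002, 2.983]
wrist_force: [4.5, -1.0, 5.0]
opening: 0.0006
gripper_force: 2.6
t 8.3 tcp_fix mm [ 82.6   0.8 238.2] tool axes in fix [[-1.0, 0.0, 0.002], [0.0, 1.0, 0.0], [-0.002, 0.0, -1.0]] F [ 4.5 -1.   5. ] ori [3.141e+00 2.000e-03 2.983e+00] op 0.0005890144762459133
```

```bash
python3 -m crank '[[1,10,0,1.6,0,0,0],[1,9.8,0,2,0,0,0],[1,9.7,0,2.4,0,0,0],[1,9.4,0,3.4,0,0,0],[1,9.2,0,4,0,0,0],[1,9,0,4.4,0,0,0],[1,8.5,0,5.3,0,0,0],[1,8.2,0,5.7,0,0,0]]' ; python3 rep.py
python3 -m crank '[[1,8,0,6,0,0,0],[1,7.3,0,6.8,0,0,0],[1,7,0,7.2,0,0,0],[1,6.5,0,7.6,0,0,0],[1,5.8,0,8.1,0,0,0],[1,5.4,0,8.4,0,0,0],[1,5,0,8.7,0,0,0],[1,2.8,0,7,0,0,0]]' ; python3 rep.py
```

```text
time: 9.1
tcp_pos: [0.518, 0.1649, 0.2081]
orientation: [-3.141, -0.001, 2.983]
wrist_force: [1.4, 1.0, 3.5]
opening: 0.0005
gripper_force: 1.5
t 9.1 tcp_fix mm [  7.9   0.7 208.1] tool axes in fix [[-1.0, 0.0, -0.001], [0.0, 1.0, -0.0], [0.001, -0.0, -1.0]] F [1.4 1.  3.5] ori [-3.141e+00 -1.000e-03  2.983e+00] op 0.0004534403042385979
time: 9.9
tcp_pos: [0.4711, 0.1723, 0.148]
orientation: [-3.141, -0.001, 2.983]
wrist_force: [-0.5, 0.3, 1.7]
opening: 0.0003
gripper_force: 0.8
t 9.9 tcp_fix mm [-39.7   0.6 148. ] tool axes in fix [[-1.0, 0.0, -0.001], [0.0, 1.0, -0.0], [0.001, -0.0, -1.0]] F [-0.5  0.3  1.7] ori [-3.141e+00 -1.000e-03  2.983e+00] op 0.0002912622038489589
```

```bash
python3 -m crank '[[1,2.7,0,6,0,0,0],[1,2.3,0,6,0,0,0],[1,2,0,6,0,0,0],[1,1.5,0,5,0,0,0],[1,1.2,0,5,0,0,0],[1,1,0,5,0,0,0],[1,0.8,0,4,0,0,0],[1,0.5,0,3,0,0,0]]' ; python3 rep.py
python3 -m crank '[[1,0.3,0,2,0,0,0],[1,0,0,2,0,0,0],[1,0,0,1.5,0,0,0],[1,0,0,1.5,0,0,0],[1,0,0,1,0,0,0],[1,0,0,1,0,0,0],[1,0,0,0.5,0,0,0],[1,0,0,0,0,0,0]]' ; python3 rep.py
```

```text
time: 10.7
tcp_pos: [0.46, 0.1743, 0.1086]
orientation: [3.142, 0.0, 2.983]
wrist_force: [1.5, -0.7, 0.5]
opening: 0.0005
gripper_force: 0.5
t 10.7 tcp_fix mm [-50.9   0.8 108.6] tool axes in fix [[-1.0, 0.0, 0.0], [0.0, 1.0, 0.0], [-0.0, 0.0, -1.0]] F [ 1.5 -0.7  0.5] ori [3.142 0.    2.983] op 0.0005272702034518208
time: 11.5
tcp_pos: [0.4597, 0.1743, 0.0994]
orientation: [-3.142, 0.0, 2.983]
wrist_force: [-1.0, 0.8, -0.0]
opening: 0.0002
gripper_force: 0.0
t 11.5 tcp_fix mm [-51.2   0.8  99.4] tool axes in fix [[-1.0, 0.0, 0.0], [0.0, 1.0, -0.0], [-0.0, -0.0, -1.0]] F [-1.   0.8 -0. ] ori [-3.142  0.     2.983] op 0.00018963358848348165
```

```bash
python3 -m crank '[[1,0,0,0.5,0,0,0],[1,0,0,0.5,0,0,0],[1,0,0,0.5,0,0,0],[1,0,0,0.5,0,0,0],[1,0,0,0.5,0,0,0],[1,0,0,0,0,0,0],[1,0,0,0,0,0,0],[1,0,0,0,0,0,0]]' ; python3 rep.py
```

```text
time: 12.3
tcp_pos: [0.4598, 0.1743, 0.0985]
orientation: [3.141, 0.001, 2.983]
wrist_force: [-8.6, -2.3, 26.3]
opening: 0.0005
gripper_force: 12.6
t 12.3 tcp_fix mm [-51.1   0.8  98.5] tool axes in fix [[-1.0, 0.0, 0.001], [0.0, 1.0, 0.0], [-0.001, 0.0, -1.0]] F [-8.6 -2.3 26.3] ori [3.141e+00 1.000e-03 2.983e+00] op 0.0004600030730526243
```

The cover is seated at z = 98.5 mm with 26 N. I'll retreat upwards and check.

```bash
python3 -m crank '[[1,0,0,-5,0,0,0],[1,0,0,-25,0,0,0],[1,0,0,-40,0,0,0],[1,0,0,-40,0,0,0],[1,20,40,0,0,0,0],[1,20,40,0,0,0,0],[1,20,40,0,0,0,0],[1,20,40,0,0,0,0]]'
python3 -m crank '[[1,20,40,0,0,0,0],[1,20,40,0,0,0,0],[1,20,40,0,0,0,0],[1,20,40,0,0,0,0],[1,0,0,0,0,0,0],[1,0,0,0,0,0,0],[1,0,0,0,0,0,0],[1,0,0,0,0,0,0]]'; python3 rep.py
python3 - <<'E'
import cv2
from rig import *
a=capture("scene")[85:285,230:450,::-1];b=capture("top")[170:340,150:350,::-1]
cv2.imwrite("pics/s4.png",cv2.hconcat([cv2.resize(a,(440,400)),cv2.resize(b,(360,400))]))
E
```

```text
time: 13.1
tcp_pos: [0.4053, 0.3465, 0.2071]
orientation: [3.141, 0.0, 2.983]
wrist_force: [2.0, 0.3, 0.2]
opening: 0.0006
gripper_force: 0.0
time: 13.9
tcp_pos: [0.3529, 0.5146, 0.2071]
orientation: [-3.141, 0.0, 2.981]
wrist_force: [-0.0, 0.5, -0.5]
opening: 0.0007
gripper_force: 0.0
t 13.9 tcp_fix mm [-210.4  320.   207.1] tool axes in fix [[-1.0, 0.002, 0.0], [0.002, 1.0, -0.0], [-0.0, -0.0, -1.0]] F [-0.   0.5 -0.5] ori [-3.141  0.     2.981] op 0.0007271962447957323
```

View pics/s4.png

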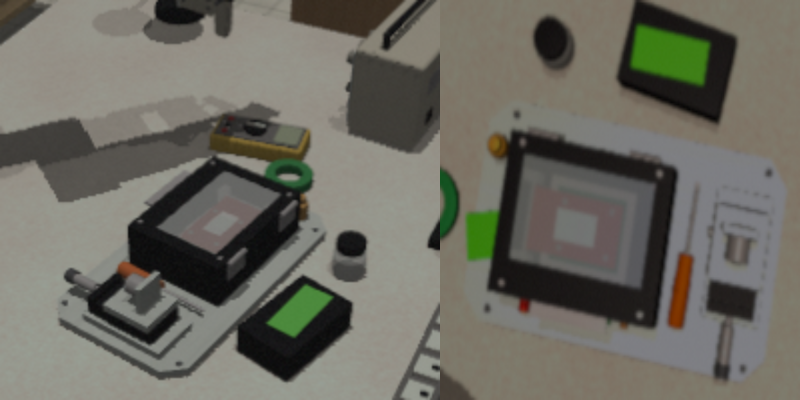

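The cover is flat on the enclosure (top view at about (580,225)). The gate shows flat on the board beneath the window, and the surrounding objects are in place.

```bash
python3 -c "
from rig import *
print(job_done())"
```

```text
the job is handed in; nothing more can be done
None
```

The red gate was folded flat onto the board first, then the cover was shut and seated at 98.5 mm without slamming. The surrounding objects look undisturbed, and the job was handed in with the arm clear at about 14 s.

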